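# Tip the station battery into its charging dock and press it home

### The job

The battery pack stands on end at the open end of its charging dock. Without lifting it, topple it along the channel by pushing it near its top, so that it lies in the channel with its brass terminals towards the charger housing; only then slide it along until it pushes the sliding contact back to its end stop. Press it home there with a firm push of about 20 N, kept for about half a second and never over 40 N, then let go, leaving the things around it where they are.

Things in the scene. Friction and masses are not known exactly. Their poses are not given: they have to be found in the camera images.
- pack: The battery pack: grey box with two dark bands, 70 mm (its x) by 60 mm (y) by 170 mm (z, long), 0.48 to 0.78 kg, balance point at its middle. Origin at the centre of its foot end; z points to the terminal end, up at the start. It starts upright on the dock's floor in the channel, its x within 0.05 rad of the dock's, its middle 133 to 157 mm to the -x side of the dock's origin.
- pack_mid (a point): Middle of the battery pack, 85 mm from either end.
- pack_top (a point): Centre of the pack's terminal end face (two brass pads), 170 mm from its foot end.
- dock: Fixed charging dock: aluminium floor 400 (x) by 90 mm (y), 6 mm thick; two rails 10 mm thick, tops 26 mm above the table, with a 70 mm wide channel between, open above and at its -x end. On its +x end a black charger housing 70 x 90 x 95 mm, its face at x = +130 mm. Origin on the table under its middle; x runs along the channel to the housing, z up.
- contact (a joint): Sliding contact: black block, 44 mm wide, 34 high, centred 41 mm above the table, out of the housing's face. Value: how far it is pushed along the dock's +x, 0 at the start, 0.010 m at its hard stop. About 5 N of friction; it stays where left. Its place differs from dock to dock and is not measured: its face starts between x = +90 and +110 mm of the dock; the stop must be felt.
- cup_a: Bystander, leave it alone: white paper cup, 74 mm across the rim, 90 mm tall. Origin at the centre of its underside.
- cup_b: Bystander, leave it alone: white paper cup, 74 mm across the rim, 90 mm tall. Origin at the centre of its underside.
- can: Bystander, leave it alone: plain dark drinks can, 66 mm across, 115 mm tall. Origin at the centre of its underside.
- mouse: Bystander, leave it alone: black computer mouse, 100 x 58 x 32 mm. Origin at the centre of its underside.
- keyboard: Bystander, leave it alone: black keyboard, 140 x 400 x 18 mm, its long side along its y. Origin at the centre of its underside.
- phone: Bystander, leave it alone: black phone lying flat, 130 x 66 x 12 mm. Origin at the centre of its underside.
- handmic: Bystander, leave it alone: black hand microphone lying flat, 85 x 52 x 30 mm. Origin at the centre of its underside.
Not all that is in view belongs to the job. What is shaped like the pack but blue, orange or purple is not meant.

How it is judged (in metres and radians):
On the way, in this order (a step that is already met when the one before it is completed fails the run):
1. the pack lies toppled in the channel, terminals towards the housing, the contact not yet pushed (angle between pack's own z axis and vertical above 1.48 rad and y of pack_mid in the frame of dock between -0.012 and 0.012 m and z of pack_mid in the frame of dock between 0.028 and 0.05 m and x of pack_top in the frame of dock above 0.02 m and value of joint contact below 0.002 m), for 0.2 s.
2. the pack is pressed against the contact at its end stop with at least 10 N (angle between pack's own z axis and vertical above 1.48 rad and y of pack_mid in the frame of dock between -0.012 and 0.012 m and z of pack_mid in the frame of dock between 0.028 and 0.05 m and value of joint contact above 0.0085 m and contact force between pack and contact above 10 N), for 0.2 s.
At the end, for the whole second after the job is handed in: The pack lies flat in the channel (long axis within 5 degrees of level, middle within 12 mm of the centre line), terminals towards the housing and at least 93 mm to the +x side of the dock's origin, the contact pushed back at least 8 of its 10 mm; all at rest and let go (angle between pack's own z axis and vertical above 1.48 rad and y of pack_mid in the frame of dock between -0.012 and 0.012 m and z of pack_mid in the frame of dock between 0.028 and 0.05 m and value of joint contact above 0.008 m and x of pack_top in the frame of dock above 0.093 m and linear speed of pack below 0.02 m/s); the robot touches nothing.
It fails at once if the pack is lifted (its middle more than 125 mm above the table) (height (world z) of pack_mid above 0.125 m).
It fails at once if the pack is pushed, or pressed on the contact, with more than 40 N (contact force between pack and contact above 40 N or contact force between the fingers and pack above 40 N).
It fails at once if a bystander is moved more than 30 mm or tipped (distance of any of cup_a, cup_b, can, mouse, keyboard, phone, handmic from where it was at the start of the episode above 0.03 m or angle between any of cup_a, cup_b, can, mouse, keyboard, phone, handmic's own z axis and vertical above 0.5 rad).
It also fails if it takes over 54 s, if anything falls off the work surface, if the arm or the gripper's body presses on something with over 40 N, if the wrist force passes 120 N, or if a joint passes its speed limit or range.

### The arm

A 6-joint arm with a two-finger parallel gripper is mounted at the origin on the work surface. World frame = base frame: x ahead of the robot, y to its left, z up, the work surface at z = 0. Lengths are in m, angles in degrees, forces in N, time in s.
With the tool pointing down it reaches from about 0.25 to 0.725 m from the base axis. Payload 9.7 kg.
Tool frame: the origin (TCP) lies at the very end of the fingers, on their centre line; the grasp point (between the pads) lies 19 mm behind it; z points along the fingers, y is the direction in which the jaws open and shut (so a half turn about z gives the same grasp; the last joint's range is limited). The gripper opens to 85 mm and grips with 20 to 120 N. Pads are 22 mm wide; open, the fingers measure 114 mm over their backs; the gripper's body (76 mm by 85 mm) begins 54 mm behind the grasp point. The pads swing forward as they close: fully open they stand 13 mm farther back than shut.
Start: joints at [-71.333, 4.979, 10.078, 95.1, 0, 90], TCP at [0.176, -0.521, 0.231] pointing down, gripper open.
Joint ranges: [-179.16, 179.16], [-48.56, 103.87], [-65.8, 70.77], [-126.05, 130.52], [-82.76, 87.17], [-180, 180]. Speed limits (degrees/s): [127.2, 127.2, 147.25, 180, 180, 180].

### API

Orientations are given as [roll, pitch, yaw] about the fixed x, y, z axes, in that order (R = Rz(yaw) Ry(pitch) Rx(roll)).
In Python, from workcell import bot, camera, ticket gives the robot as it stands.
- The arm moves only by the shell command python3 -m jog 'ROWS' [FORCE]. ROWS is a JSON object of lists of equal length, an entry for each row: "turn": the turn, a rotation vector about the world's x, y, z each as a share of 8 degrees, from -1 to 1, a list of three; "delta_pos": the shift along the world's x, y, z each as a share of 50 mm, from -1 to 1, a list of three; "hand": the opening, from -1 (shut) to 1 (fully open). A call has exactly 10 rows; each row shifts and turns the commanded pose from where the row before left it; what a row does not reach is not made up. A row lasts 1/10 s, in which the tool goes at most 50 mm and 8.59 degrees, less where a joint would pass 70% of its speed; a pose out of reach is approached as far as the arm can. A call with a number of a shift or a turn outside -1 to 1 is refused whole. A call with a gripper value outside its range is refused whole. The fingers move at their own pace and stop on an object; FORCE is the grip in N (left out, the last holds). Time passes only in rows, so rows that do not move let the fingers close, or fill a call up. It gives the time, the measured TCP pose, the force and the opening at its end, in the units of the state.
- bot.get_obs(): the state, without advancing time (a new reading comes with each control period).
- camera(name): name is "scene" or "top" or "wrist"; returns a dict with "frame" (400x640x3 uint8, red, green, blue), "range_z" (400x640 float32, m along the optical axis (not along the pixel's ray), 0 where there is no reading), "fx", "fy", "cx", "cy" (pixels), "extrinsics" (4x4, takes a point from world to camera coordinates); the wrist camera has in their place "mount" (4x4, takes a point from camera to tool coordinates, whose origin is the TCP and whose axes are the flange's). Camera axes: x right, y up, looking along -z (the intrinsics and any distortion apply to the point x, -y, -z); pixel columns grow to the right and rows downward; lengths in m; the calibration is good to about 2 mm. A picture is of the moment at which its call begins: read the wrist's pose just before it.
- ticket.job_done(): hands the job in, once; it reports no verdict.
The state is a dict: "time": time; "q": joint angles; "qd": joint speeds; "joint_efforts": joint torques, N m; "ee_pos": TCP position; "tcp_rot": TCP orientation; "wrist_force": force on the tool from outside, world axes, zero at the start; "torque": the same for the moment, N m; "opening": finger opening in m.
Only numpy, scipy, OpenCV 4.12 (cv2) and the standard library are available. Lean on these libraries where they do the work, as an engineer would, in place of code of your own. Each camera call takes 0.05 s, during which the arm holds its last target.

## Working session

There is one attempt and no reset: what is moved stays moved. The work goes in short steps, Python scripts to look and compute and a shell command to move; the robot and the scene stay as the last step left them, time stands still between calls to the robot, and variables do not carry over. Pictures are saved under pics/ and viewed, and the job is handed in when it is done.

```bash
ls; mkdir -p pics
python3 - <<'E'
from workcell import bot,camera
import cv2,numpy as np
o=bot.get_obs();print(o)
for n in["scene","top","wrist"]:
    c=camera(n);cv2.imwrite(f"pics/{n}0.png",c["frame"][:,:,::-1])
    np.savez(f"{n}0.npz",**c);print(n,[c[k] for k in("fx","fy","cx","cy")],c.get("extrinsics"),c.keys())
E
```

```text
pics
{'time': 0.0, 'q': array([-7.13360753e+01,  5.01246737e+00,  1.00333832e+01,  9.50989716e+01,
        1.37823787e-03,  8.99997363e+01]), 'qd': array([-0.00949686,  0.04193964, -0.11616492, -0.00757341,  0.00584188,
        0.00964619]), 'joint_efforts': array([-3.74383353e-04, -5.20395041e+01,  4.64799678e+01,  1.65563315e-02,
        1.00593145e-04,  3.81311656e-05]), 'ee_pos': array([ 0.17594204, -0.52085663,  0.23056036]), 'tcp_rot': array([-1.79921944e+02, -1.37859586e-03,  1.86641866e+01]), 'wrist_force': array([-0.41367196, -0.06509056, -0.19755434]), 'torque': array([-0.04013665,  0.04589494, -0.03619491]), 'opening': 0.08503161459736373}
scene [376.6829302588067, 376.6829302588067, 322.589136528522, 197.55376914963162] [[ 0.77767471  0.62866059  0.00281424 -0.41654345]
 [-0.53805279  0.66326116  0.52017673  0.19599832]
 [ 0.32514803 -0.40604249  0.85405401 -1.51726973]
 [ 0.          0.          0.          1.        ]] dict_keys(['frame', 'range_z', 'fx', 'fy', 'cx', 'cy', 'extrinsics'])
top [519.1890853706394, 519.1890853706394, 313.60601965179364, 187.73080395184354] [[-0.02227898 -0.99969601  0.01056104 -0.00193108]
 [ 0.9830352  -0.01998155  0.18232537 -0.52027767]
 [-0.18205892  0.0144439   0.98318153 -1.70572123]
 [ 0.          0.          0.          1.        ]] dict_keys(['frame', 'range_z', 'fx', 'fy', 'cx', 'cy', 'extrinsics'])
wrist [330.4257286267651, 330.4257286267651, 317.02456917984557, 199.58704951265693] None dict_keys(['frame', 'range_z', 'fx', 'fy', 'cx', 'cy', 'mount'])
```

View pics/scene0.png

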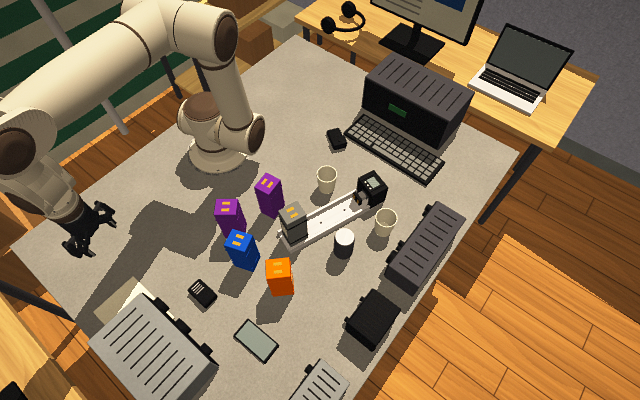

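View pics/top0.png

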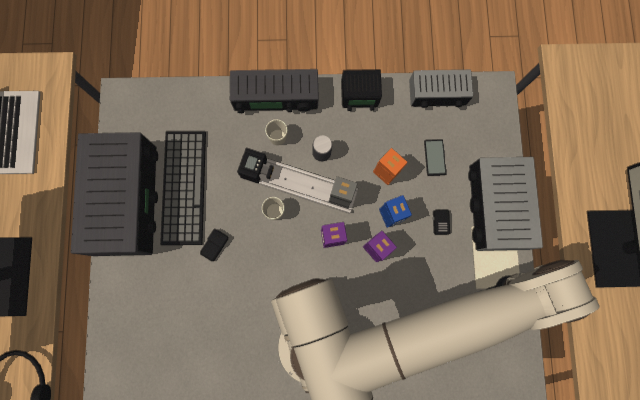

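Top view: the grey pack is at about (343,190), the charger housing at (253,163), and the decoys are at (333,234), (380,246), (397,210) and (390,165). Next I measure with depth.

```bash
cat > h.py <<'E'
import numpy as np
def cloud(c):
    r=c["range_z"].astype(float);v,u=np.mgrid[:r.shape[0],:r.shape[1]]
    x=(u-c["cx"])/c["fx"]*r;y=(v-c["cy"])/c["fy"]*r
    P=np.stack([x,-y,-r],-1);E=c["extrinsics"]
    W=(P-E[:3,3])@E[:3,:3]
    W[r<=0]=np.nan
    return W
E
python3 - <<'E'
import numpy as np,cv2
from h import *
c=dict(np.load("top0.npz"));W=cloud(c)
# table fit check
print("table",W[100:120,110:160,2].mean(), W[300,200],W[200,290])
for n,(u,v) in dict(pack=(343,184),purA=(333,229),purB=(379,240),blue=(397,205),orange=(388,158),cupA=(276,125),cupB=(272,203),can=(322,142),hous=(253,158),floor=(300,185),floor2=(320,190)).items():print(n,W[v,u].round(4))
# pack top region
m=(abs(W[...,2]-.176)<.012);m[:, :]&=True
n,l=cv2.connectedComponents(m.astype(np.uint8))
for i in range(1,n):
    k=l==i
    if k.sum()>150:
        p=W[k];(cc,s,a)=cv2.minAreaRect((p[:,:2]*1000).astype(np.float32));print(k.sum(),np.nanmean(p,0).round(4),np.round(cc,1),np.round(s,1),round(a,2),c["frame"][k].mean(0).round())
E
python3 -c "
import cv2;f=cv2.imread('pics/top0.png')[110:270,220:450];cv2.imwrite('pics/topz.png',cv2.resize(f,None,fx=3.4,fy=3.4,interpolation=2))"
```

```text
table nan [ 1.56538633e-01  3.73032466e-01 -2.16717686e-04] [ 0.48855179  0.06897191 -0.00625311]
pack [ 0.5056 -0.1032  0.1799]
purA [ 0.3662 -0.0682  0.172 ]
purB [ 0.3299 -0.21    0.165 ]
blue [ 0.4366 -0.2697  0.1748]
orange [ 0.589  -0.2498  0.169 ]
cupA [0.7438 0.112  0.0452]
cupB [0.4772 0.1305 0.0071]
can [ 0.6601 -0.0431  0.1169]
hous [0.6151 0.1861 0.0974]
floor [0.5387 0.0333 0.0047]
floor2 [ 0.5191 -0.0355  0.0079]
7896 [0.4957 0.6323 0.1752] [500.6 633.7] [381.7 208.6] 0.03 [71. 67. 66.]
400 [ 0.5788 -0.2643  0.1711] [ 578.8 -264.2] [69.8 62.3] 45.11 [202. 109.  56.]
424 [ 0.4926 -0.1047  0.1764] [ 494.  -105.1] [69.5 62. ] 70.59 [118. 109.  95.]
414 [ 0.4281 -0.2738  0.1713] [ 428.2 -274.2] [70.2 60.8] 19.33 [ 62.  85. 133.]
417 [ 0.3555 -0.0714  0.1706] [355.8 -71.7] [59.6 69.6] 8.49 [117.  68. 114.]
434 [ 0.3147 -0.2174  0.1707] [ 315.1 -217.5] [69.8 60.9] 40.04 [116.  66. 113.]
```

View pics/topz.png

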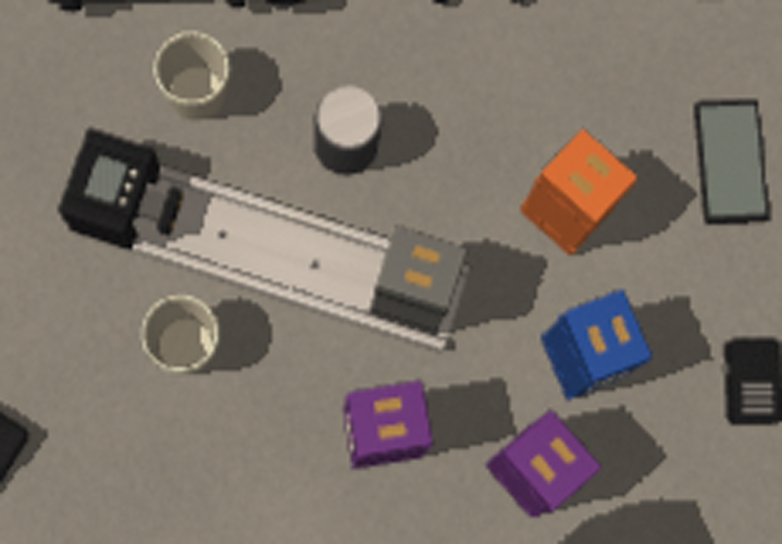

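Run:
```python
import numpy as np,cv2
from h import *
for nm in("top","scene"):
    c=dict(np.load(nm+"0.npz"));W=cloud(c)
    box=(W[...,0]>.35)&(W[...,0]<.75)&(W[...,1]>-.25)&(W[...,1]<.27)
    for lab,zl,zh in(("hous",.085,.105),("rail",.020,.033),("floor",.0,.012),("packtop",.165,.187)):
        m=box&(W[...,2]>zl)&(W[...,2]<zh);n,l=cv2.connectedComponents(m.astype(np.uint8))
        for i in range(1,n):
            k=l==i
            if 40<k.sum()<6000:
                p=W[k];q=p[:,:2]*1000
                d=np.linalg.svd(q-q.mean(0),full_matrices=False)
                r=cv2.minAreaRect(q.astype(np.float32));v=d[2][0]*np.sign(d[2][0][1])
                print(nm,lab,k.sum(),p.mean(0).round(3),[np.round(t,1) for t in r],"pca",np.degrees(np.arctan2(v[1],v[0])).round(2))
```

```text
top hous 559 [0.6   0.194 0.095] [array([601.1, 194. ]), array([70.9, 92.6]), np.float64(70.3)] pca 160.51
top rail 182 [0.585 0.032 0.026] [array([586.2,  33. ]), array([244.7,  12. ]), np.float64(70.2)] pca 70.36
top rail 69 [0.537 0.135 0.026] [array([537. , 134.7]), array([86.6, 11.2]), np.float64(68.6)] pca 69.95
top rail 195 [ 0.48  -0.027  0.026] [array([483.6, -23.5]), array([238.5,  15.6]), np.float64(70.5)] pca 70.68
top floor 5439 [ 0.528 -0.032  0.004] [array([549.9,   9.6]), array([399.7, 519.1]), np.float64(0.0)] pca 117.17
top floor 493 [0.69  0.166 0.004] [array([697.8, 172.5]), array([205.8, 105.6]), np.float64(73.5)] pca 62.82
top floor 104 [0.725 0.112 0.005] [array([723.4, 110.9]), array([46.2, 40.5]), np.float64(64.0)] pca 102.1
top floor 114 [0.655 0.256 0.003] [array([657.1, 252. ]), array([114.5,  35.5]), np.float64(0.0)] pca 1.65
top floor 1049 [0.548 0.038 0.006] [array([551.8,  47.8]), array([254.4,  70.4]), np.float64(71.1)] pca 70.78
top floor 50 [0.511 0.107 0.004] [array([513.1, 108.1]), array([38.2, 27.9]), np.float64(49.3)] pca 66.29
top floor 153 [0.
[... 1515 characters left out ...]
at64(90.0)] pca 63.58
scene floor 947 [0.545 0.049 0.006] [array([547.5,  61.9]), array([269.6,  65.5]), np.float64(70.7)] pca 70.24
scene floor 61 [ 0.46  -0.227  0.003] [array([ 463.3, -228. ]), array([35.2, 50.1]), np.float64(37.6)] pca 118.8
scene packtop 213 [ 0.369 -0.069  0.17 ] [array([367.2, -66.7]), array([38.9, 69.8]), np.float64(6.6)] pca 91.32
scene packtop 408 [ 0.496 -0.103  0.176] [array([ 494. , -101.8]), array([69.2, 62.4]), np.float64(71.5)] pca 66.6
scene packtop 57 [ 0.437 -0.244  0.169] [array([ 429.7, -241.7]), array([53.2, 16.4]), np.float64(0.3)] pca 8.48
scene packtop 131 [ 0.583 -0.239  0.17 ] [array([ 582. , -233.7]), array([60.1, 31.8]), np.float64(0.7)] pca 1.92
```

```bash
python3 -m jog '{"turn":[[0,0,0.6],[0,0,0.6],[0,0,0.6],[0,0,0.6],[0,0,0.6],[0,0,0.6],[0,0,0.6],[0,0,0.6],[0,0,0.6],[0,0,0.6]],"delta_pos":[[0.4,0.4,0],[0.4,0.4,0],[0.4,0.4,0],[0.4,0.4,0],[0.4,0.4,0],[0.4,0.4,0],[0.4,0.4,0],[0.4,0.4,0],[0.4,0.4,0],[0.4,0.4,0]],"hand":[-1,-1,-1,-1,-1,-1,-1,-1,-1,-1]}' 20
python3 - <<'E'
from workcell import bot
import numpy as np
o=bot.get_obs();O=np.array([.5457,.0396]);d=np.array([.3355,.942])
t=O+d*-.2286;print(o["ee_pos"],o["tcp_rot"],(t-o["ee_pos"][:2])/.05)
E
```

```text
time: 1.15
ee_pos: [0.3767, -0.3201, 0.2311]
tcp_rot: [-180.0, -0.0, 66.9]
wrist_force: [-0.0, -0.6, -0.6]
opening: -0.0003
[ 0.37668066 -0.32009     0.23111635] [-1.79985892e+02 -4.69388184e-03  6.68641815e+01] [1.84648081 2.88697607]
```

```bash
python3 -m jog '{"turn":[[0,0,0.05],[0,0,0.05],[0,0,0.05],[0,0,0.05],[0,0,0.05],[0,0,0.05],[0,0,0.05],[0,0,0.05],[0,0,0.04],[0,0,0]],"delta_pos":[[0.2,0.3,0],[0.2,0.3,0],[0.2,0.3,0],[0.2,0.3,0],[0.2,0.3,0],[0.2,0.3,0],[0.2,0.3,0],[0.2,0.3,0],[0.2,0.3,0],[0.05,0.2,0]],"hand":[-1,-1,-1,-1,-1,-1,-1,-1,-1,-1]}'
python3 - <<'E'
from workcell import bot,camera
import cv2,numpy as np
o=bot.get_obs();print(o["ee_pos"],o["tcp_rot"],o["wrist_force"])
for n in["scene","top","wrist"]:
    c=camera(n);cv2.imwrite(f"pics/{n}1.png",c["frame"][:,:,::-1]);np.savez(f"{n}1.npz",**c)
a=cv2.imread("pics/scene1.png")[100:300,160:420];b=cv2.imread("pics/wrist1.png")
cv2.imwrite("pics/m1.png",np.vstack([cv2.resize(a,(390,300)),cv2.resize(b,(390,244))]))
E
```

```text
time: 2.15
ee_pos: [0.469, -0.1751, 0.2309]
tcp_rot: [-180.0, -0.0, 70.2]
wrist_force: [-0.2, 0.4, 1.0]
opening: -0.0003
[ 0.46903333 -0.17513464  0.23087075] [-1.79964624e+02 -7.13287257e-03  7.02358234e+01] [-0.24379079  0.35292324  1.03720166]
```

View pics/m1.png

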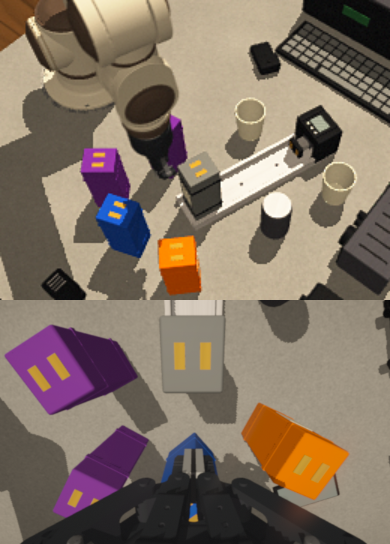

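```bash
python3 -m jog '{"turn":[[0,0,0],[0,0,0],[0,0,0],[0,0,0],[0,0,0],[0,0,0],[0,0,0],[0,0,0],[0,0,0],[0,0,0]],"delta_pos":[[0,0,-0.3],[0,0,-0.3],[0,0,-0.3],[0,0,-0.3],[0,0,-0.3],[0,0,0],[0.027,0.075,0],[0.027,0.075,0],[0.027,0.075,0],[0.027,0.075,0]],"hand":[-1,-1,-1,-1,-1,-1,-1,-1,-1,-1]}'
python3 -m jog '{"turn":[[0,0,0],[0,0,0],[0,0,0],[0,0,0],[0,0,0],[0,0,0],[0,0,0],[0,0,0],[0,0,0],[0,0,0]],"delta_pos":[[0.02,0.056,0],[0.02,0.056,0],[0.02,0.056,0],[0.02,0.056,0],[0.02,0.056,0],[0.02,0.056,0],[0.02,0.056,0],[0.02,0.056,0],[0.02,0.056,0],[0.02,0.056,0]],"hand":[-1,-1,-1,-1,-1,-1,-1,-1,-1,-1]}'
```

```text
time: 3.3
ee_pos: [0.4743, -0.1607, 0.1569]
tcp_rot: [179.9, -0.0, 70.2]
wrist_force: [-0.4, -0.3, 0.4]
opening: 0.0004
time: 4.3
ee_pos: [0.484, -0.1329, 0.1563]
tcp_rot: [180.0, 0.0, 70.2]
wrist_force: [-0.5, -1.1, 1.1]
opening: -0.0001
```

```bash
cat > look.py <<'E'
import sys,cv2,numpy as np
from workcell import bot,camera
k=sys.argv[1]
o=bot.get_obs();p=o["ee_pos"];r=p[:2]-[.5457,.0396];d=np.array([.3355,.942]);f=o["wrist_force"]
print(p,"dock x %.4f y %.4f"%(r@d,r@[-.942,.3355]),"F along %.1f"%(f[:2]@d),f.round(1),o["time"])
o=[]
for n,s in(("scene",np.s_[140:290,200:440]),("top",np.s_[110:260,200:440])):
    c=camera(n);np.savez(f"{n}{k}.npz",**c);o.append(cv2.resize(c["frame"][s][:,:,::-1],(480,300),interpolation=2))
cv2.imwrite(f"pics/m{k}.png",np.vstack(o))
E
python3 look.py 2
```

```text
[ 0.48402441 -0.13287443  0.15634278] dock x -0.1832 y 0.0002 F along -1.2 [-0.5 -1.1  1.1] 4.3
```

View pics/m2.png

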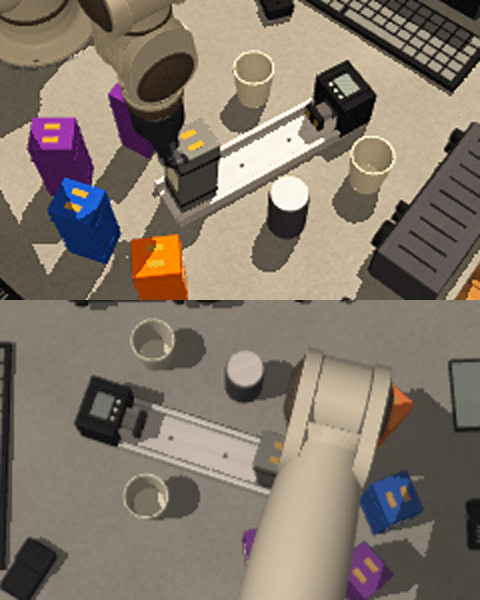

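The pack is tipping on its front edge (leaning in the scene view at (190,160)), and the force is about 1 N. I continue.

```bash
python3 -m jog '{"turn":[[0,0,0],[0,0,0],[0,0,0],[0,0,0],[0,0,0],[0,0,0],[0,0,0],[0,0,0],[0,0,0],[0,0,0]],"delta_pos":[[0.02,0.056,0],[0.02,0.056,0],[0.02,0.056,0],[0.02,0.056,0],[0.02,0.056,0],[0.02,0.056,0],[0.02,0.056,0],[0.02,0.056,0],[0.02,0.056,0],[0.02,0.056,0]],"hand":[-1,-1,-1,-1,-1,-1,-1,-1,-1,-1]}'
python3 -m jog '{"turn":[[0,0,0],[0,0,0],[0,0,0],[0,0,0],[0,0,0],[0,0,0],[0,0,0],[0,0,0],[0,0,0],[0,0,0]],"delta_pos":[[0.014,0.038,0],[0.014,0.038,0],[0.014,0.038,0],[0.014,0.038,0],[0.014,0.038,0],[0.014,0.038,0],[0.014,0.038,0],[0.014,0.038,0],[0.014,0.038,0],[0.014,0.038,0]],"hand":[-1,-1,-1,-1,-1,-1,-1,-1,-1,-1]}'
python3 look.py 3
```

```text
time: 5.4
ee_pos: [0.494, -0.1048, 0.1562]
tcp_rot: [-180.0, -0.0, 70.2]
wrist_force: [0.2, 0.4, 0.3]
opening: -0.0001
time: 6.4
ee_pos: [0.501, -0.0859, 0.1563]
tcp_rot: [-180.0, -0.0, 70.2]
wrist_force: [0.8, 0.5, -0.9]
opening: -0.0002
[ 0.50097633 -0.08588762  0.15625706] dock x -0.1332 y 0.0000 F along 0.7 [ 0.8  0.5 -0.9] 6.4
```

View pics/m3.png

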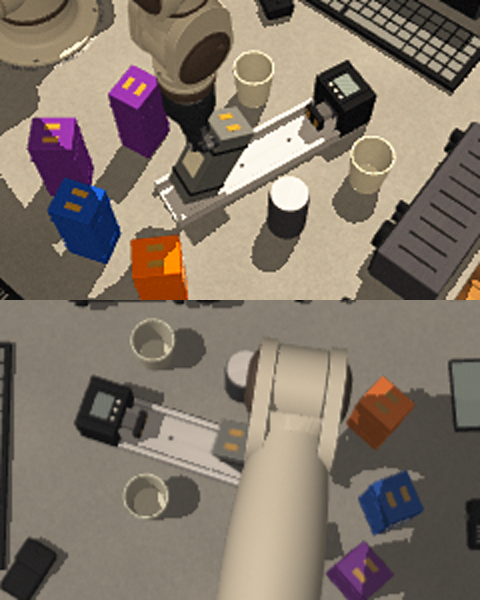

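```bash
python3 -m jog '{"turn":[[0,0,0],[0,0,0],[0,0,0],[0,0,0],[0,0,0],[0,0,0],[0,0,0],[0,0,0],[0,0,0],[0,0,0]],"delta_pos":[[0.014,0.038,0],[0.014,0.038,0],[0.014,0.038,0],[0.014,0.038,0],[0.014,0.038,0],[0.014,0.038,0],[0.014,0.038,0],[0.014,0.038,0],[0.014,0.038,0],[0.014,0.038,0]],"hand":[-1,-1,-1,-1,-1,-1,-1,-1,-1,-1]}'
python3 look.py 4
```

```text
time: 7.5
ee_pos: [0.508, -0.0669, 0.1563]
tcp_rot: [180.0, 0.0, 70.2]
wrist_force: [-0.0, 0.8, -0.2]
opening: 0.0
[ 0.50798704 -0.06691437  0.15629418] dock x -0.1130 y -0.0002 F along 0.8 [-0.   0.8 -0.2] 7.5
```

View pics/m4.png

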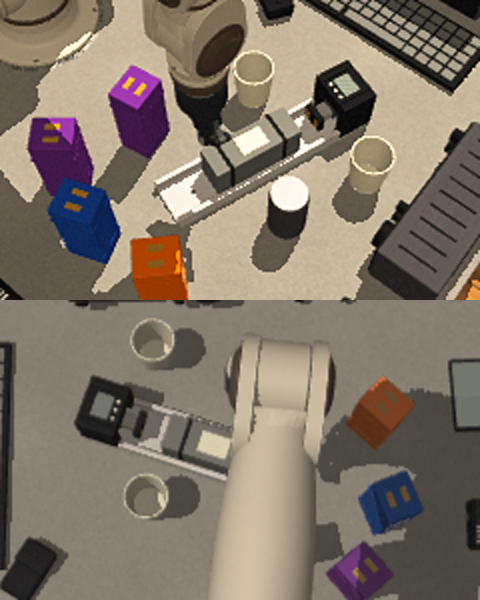

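It has toppled and lies in the channel, the dark-banded box from (205,170) to (300,125) in the scene crop, short of the contact. I measure it.

```bash
cat > meas.py <<'E'
import sys,numpy as np
from h import *
k=sys.argv[1];d=np.array([.3355,.942]);n=np.array([-.942,.3355])
for nm in("scene","top"):
    W=cloud(dict(np.load(f"{nm}{k}.npz")));r=W[...,:2]-[.5457,.0396];a=r@d;b=r@n;z=W[...,2]
    m=(abs(b)<.05)&(a>-.25)&(a<.128)&(z>.070)&(z<.083)
    if m.sum()>20:
        A=a[m];B=b[m];print(nm,m.sum(),"a",np.percentile(A,[.5,2,50,98,99.5]).round(4),"b",np.percentile(B,[1,50,99]).round(4),"z",z[m].mean().round(4),"slope",np.polyfit(A,B,1)[0].round(3),"zslope",np.polyfit(A,z[m],1)[0].round(3))
    m=(abs(b)<.02)&(a>.06)&(a<.128)&(z>.05)&(z<.062)
    if m.sum()>5:print(" contact top",m.sum(),a[m].min(),a[m].max())
E
python3 meas.py 4;python3 meas.py 0
```

```text
scene 758 a [-0.1116 -0.1097 -0.0279  0.0532  0.0567] b [-0.0285 -0.0009  0.0311] z 0.0762 slope 0.014 zslope 0.003
 contact top 57 0.0981723836196096 0.12646989537761646
top 541 a [-0.0634 -0.0599 -0.004   0.051   0.0534] b [-0.0286  0.002   0.0304] z 0.0765 slope -0.034 zslope -0.007
 contact top 57 0.09550631683371501 0.1279484136017142
scene 38 a [-0.186  -0.186  -0.1627 -0.122  -0.1205] b [-0.0287 -0.0268  0.0218] z 0.0762 slope -0.387 zslope -0.018
 contact top 57 0.09828151365021692 0.12772926272346594
 contact top 68 0.09539212968263507 0.12656688116938752
```

```bash
python3 -m jog '{"turn":[[0,0,0],[0,0,0],[0,0,0],[0,0,0],[0,0,0],[0,0,0],[0,0,0],[0,0,0],[0,0,0],[0,0,0]],"delta_pos":[[-0.067,-0.188,0],[-0.067,-0.188,0],[-0.067,-0.188,0],[0,0,-0.35],[0,0,-0.35],[0,0,-0.35],[0,0,-0.35],[0,0,-0.35],[0,0,-0.35],[0,0,-0.35]],"hand":[-1,-1,-1,-1,-1,-1,-1,-1,-1,-1]}'
python3 look.py 5; python3 meas.py 5
```

```text
time: 8.6
ee_pos: [0.4976, -0.0962, 0.0332]
tcp_rot: [180.0, 0.0, 70.1]
wrist_force: [-0.1, 0.4, 0.5]
opening: -0.0001
[ 0.49756073 -0.0961762   0.03316089] dock x -0.1441 y -0.0002 F along 0.3 [-0.1  0.4  0.5] 8.6
scene 751 a [-0.1123 -0.1091 -0.027   0.0535  0.0569] b [-0.0283 -0.001   0.031 ] z 0.0762 slope 0.03 zslope -0.002
 contact top 61 0.09738321810338724 0.12737119328575658
top 733 a [-0.0989 -0.0957 -0.0212  0.0503  0.0527] b [-0.0284  0.0011  0.0309] z 0.0763 slope -0.017 zslope 0.001
 contact top 61 0.09634403318668067 0.12738950204917582
```

View pics/m5.png

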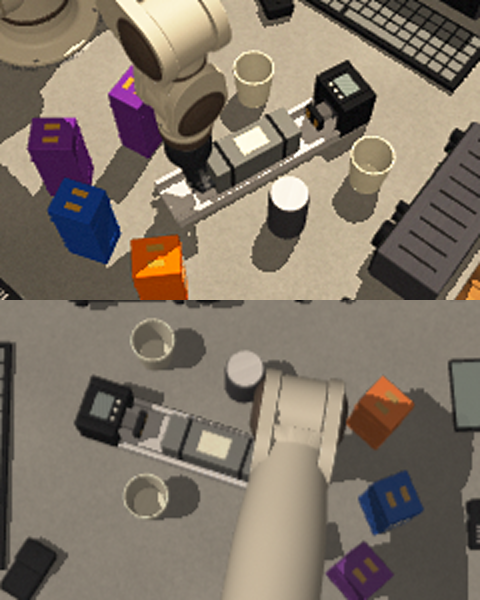

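```bash
python3 -m jog '{"turn":[[0,0,0],[0,0,0],[0,0,0],[0,0,0],[0,0,0],[0,0,0],[0,0,0],[0,0,0],[0,0,0],[0,0,0]],"delta_pos":[[0.027,0.075,0],[0.027,0.075,0],[0.027,0.075,0],[0.014,0.038,0],[0.014,0.038,0],[0.014,0.038,0],[0.014,0.038,0],[0.014,0.038,0],[0.014,0.038,0],[0.014,0.038,0]],"hand":[-1,-1,-1,-1,-1,-1,-1,-1,-1,-1]}'
python3 -m jog '{"turn":[[0,0,0],[0,0,0],[0,0,0],[0,0,0],[0,0,0],[0,0,0],[0,0,0],[0,0,0],[0,0,0],[0,0,0]],"delta_pos":[[0.014,0.038,0],[0.014,0.038,0],[0.014,0.038,0],[0.014,0.038,0],[0.014,0.038,0],[0.014,0.038,0],[0.014,0.038,0],[0.014,0.038,0],[0.014,0.038,0],[0.014,0.038,0]],"hand":[-1,-1,-1,-1,-1,-1,-1,-1,-1,-1]}'
python3 look.py 6; python3 meas.py 6
```

```text
time: 9.7
ee_pos: [0.5069, -0.0707, 0.0338]
tcp_rot: [180.0, 0.0, 70.2]
wrist_force: [-1.2, -2.4, 0.9]
opening: 0.0002
time: 10.7
ee_pos: [0.5139, -0.0516, 0.0338]
tcp_rot: [-180.0, -0.0, 70.2]
wrist_force: [-1.3, -2.4, 0.9]
opening: 0.0003
[ 0.51387509 -0.05155418  0.03377061] dock x -0.0965 y -0.0006 F along -2.7 [-1.3 -2.4  0.9] 10.7
scene 663 a [-0.108  -0.071   0.0101  0.0826  0.0851] b [-0.0284 -0.0022  0.0309] z 0.0764 slope 0.06 zslope -0.0
 contact top 54 0.09839284922180258 0.12485491272893401
top 603 a [-0.0451 -0.0413  0.0202  0.08    0.0813] b [-0.0283  0.0018  0.0309] z 0.0762 slope -0.018 zslope -0.001
 contact top 60 0.09591822728837553 0.1279132283239814
```

View pics/m6.png

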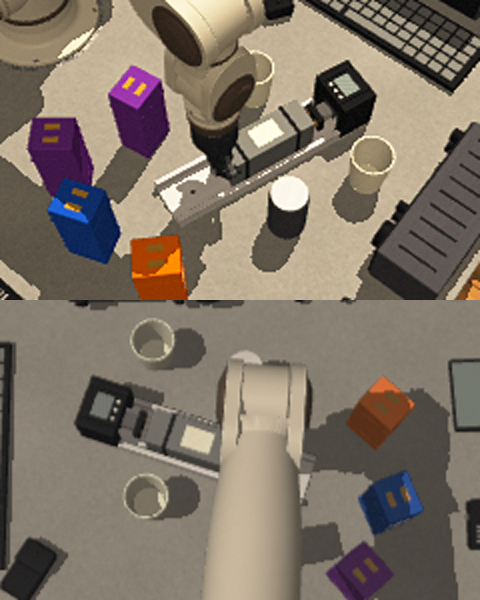

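```bash
python3 -m jog '{"turn":[[0,0,0],[0,0,0],[0,0,0],[0,0,0],[0,0,0],[0,0,0],[0,0,0],[0,0,0],[0,0,0],[0,0,0]],"delta_pos":[[0.009,0.025,0],[0.009,0.025,0],[0.009,0.025,0],[0.009,0.025,0],[0.009,0.025,0],[0.009,0.025,0],[0.009,0.025,0],[0.009,0.025,0],[0.009,0.025,0],[0.009,0.025,0]],"hand":[-1,-1,-1,-1,-1,-1,-1,-1,-1,-1]}'
python3 -m jog '{"turn":[[0,0,0],[0,0,0],[0,0,0],[0,0,0],[0,0,0],[0,0,0],[0,0,0],[0,0,0],[0,0,0],[0,0,0]],"delta_pos":[[0.003,0.008,0],[0.003,0.008,0],[0.003,0.008,0],[0.003,0.008,0],[0.003,0.008,0],[0.003,0.008,0],[0.003,0.008,0],[0.003,0.008,0],[0,0,0],[0,0,0]],"hand":[-1,-1,-1,-1,-1,-1,-1,-1,-1,-1]}'
python3 look.py 7; python3 meas.py 7
```

```text
time: 11.8
ee_pos: [0.5184, -0.0391, 0.0338]
tcp_rot: [-180.0, 0.0, 70.2]
wrist_force: [-0.7, -3.0, 0.6]
opening: 0.0001
time: 12.8
ee_pos: [0.5195, -0.0368, 0.0341]
tcp_rot: [180.0, 0.1, 70.2]
wrist_force: [-2.3, -8.1, 2.3]
opening: -0.0001
[ 0.5195374  -0.03675257  0.03405341] dock x -0.0807 y -0.0010 F along -8.4 [-2.3 -8.1  2.3] 12.8
scene 641 a [-0.0922 -0.0519  0.0256  0.0967  0.0997] b [-0.0282 -0.0021  0.0322] z 0.0765 slope 0.069 zslope -0.001
 contact top 30 0.10810258348720866 0.12780652944414841
top 557 a [-0.0282 -0.0244  0.0355  0.0944  0.0965] b [-0.0284  0.003   0.031 ] z 0.0765 slope -0.035 zslope -0.003
 contact top 57 0.09969711881704164 0.127734582758514
```

Contact is felt: the force rose from about 3 N to 8 N. I continue gently to the stop.

```bash
python3 -m jog '{"turn":[[0,0,0],[0,0,0],[0,0,0],[0,0,0],[0,0,0],[0,0,0],[0,0,0],[0,0,0],[0,0,0],[0,0,0]],"delta_pos":[[0.0034,0.0094,0],[0.0034,0.0094,0],[0.0034,0.0094,0],[0.0034,0.0094,0],[0.0034,0.0094,0],[0.0034,0.0094,0],[0.0034,0.0094,0],[0.0034,0.0094,0],[0.0034,0.0094,0],[0.0034,0.0094,0]],"hand":[-1,-1,-1,-1,-1,-1,-1,-1,-1,-1]}'
python3 -c "
import numpy as np
from workcell import bot
o=bot.get_obs();print((o['ee_pos'][:2]-[.5457,.0396])@[.3355,.942],o['wrist_force'][:2]@[.3355,.942])"
```

```text
time: 13.9
ee_pos: [0.521, -0.0322, 0.0341]
tcp_rot: [180.0, 0.1, 70.1]
wrist_force: [-3.2, -9.1, 4.5]
opening: -0.0001
-0.07594585444639425 -9.67307399337548
```

```bash
cat > st.py <<'E'
from workcell import bot
o=bot.get_obs();print((o['ee_pos'][:2]-[.5457,.0396])@[.3355,.942],o['wrist_force'][:2]@[.3355,.942],o["time"])
E
python3 -m jog '{"turn":[[0,0,0],[0,0,0],[0,0,0],[0,0,0],[0,0,0],[0,0,0],[0,0,0],[0,0,0],[0,0,0],[0,0,0]],"delta_pos":[[0.002,0.0056,0],[0.002,0.0056,0],[0.002,0.0056,0],[0.002,0.0056,0],[0.002,0.0056,0],[0.002,0.0056,0],[0.002,0.0056,0],[0.002,0.0056,0],[0.002,0.0056,0],[0.002,0.0056,0]],"hand":[-1,-1,-1,-1,-1,-1,-1,-1,-1,-1]}'
python3 st.py
```

```text
time: 14.9
ee_pos: [0.522, -0.0294, 0.0341]
tcp_rot: [180.0, 0.1, 70.1]
wrist_force: [-3.6, -8.7, 3.3]
opening: 0.0002
-0.07297126166877754 -9.392250640051342 14.9
```

```bash
python3 -m jog '{"turn":[[0,0,0],[0,0,0],[0,0,0],[0,0,0],[0,0,0],[0,0,0],[0,0,0],[0,0,0],[0,0,0],[0,0,0]],"delta_pos":[[0.0013,0.0038,0],[0.0013,0.0038,0],[0.0013,0.0038,0],[0.0013,0.0038,0],[0.0013,0.0038,0],[0.0013,0.0038,0],[0.0013,0.0038,0],[0.0013,0.0038,0],[0.0013,0.0038,0],[0.0013,0.0038,0]],"hand":[-1,-1,-1,-1,-1,-1,-1,-1,-1,-1]}'
python3 st.py
```

```text
time: 15.9
ee_pos: [0.5223, -0.0285, 0.0341]
tcp_rot: [180.0, 0.2, 70.1]
wrist_force: [-6.4, -15.2, 5.7]
opening: 0.0005
-0.0720303894875169 -16.4789898756117 15.9
```

The stop is felt: the tool lags its target and the force is climbing at about 7 N/mm. Next, 0.9 mm more, then hold.

```bash
python3 -m jog '{"turn":[[0,0,0],[0,0,0],[0,0,0],[0,0,0],[0,0,0],[0,0,0],[0,0,0],[0,0,0],[0,0,0],[0,0,0]],"delta_pos":[[0.002,0.0056,0],[0.002,0.0056,0],[0.002,0.0056,0],[0,0,0],[0,0,0],[0,0,0],[0,0,0],[0,0,0],[0,0,0],[0,0,0]],"hand":[-1,-1,-1,-1,-1,-1,-1,-1,-1,-1]}'
python3 st.py; python3 look.py 8; python3 meas.py 8
```

```text
time: 16.9
ee_pos: [0.5222, -0.0285, 0.0341]
tcp_rot: [180.0, 0.3, 70.1]
wrist_force: [-8.3, -19.8, 6.8]
opening: -0.0
-0.07199774543518472 -21.439994878237485 16.9
[ 0.52222193 -0.02846885  0.03408408] dock x -0.0720 y -0.0007 F along -21.4 [ -8.3 -19.8   6.8] 16.9
scene 641 a [-0.0834 -0.0429  0.0347  0.1054  0.1085] b [-0.0283 -0.0018  0.0316] z 0.0764 slope 0.068 zslope -0.001
 contact top 18 0.11676215677412867 0.12706202903420458
top 562 a [-0.0183 -0.0136  0.0472  0.1037  0.1053] b [-0.0287  0.0027  0.0309] z 0.0763 slope -0.034 zslope -0.001
 contact top 39 0.10912069266096375 0.12764546139082278
```

View pics/m8.png

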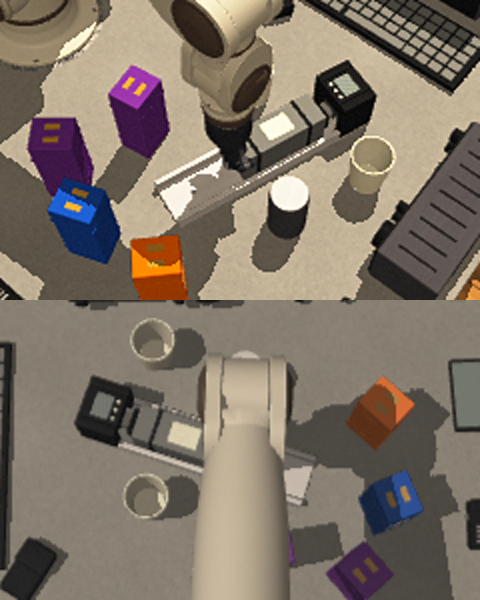

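```bash
python3 -m jog '{"turn":[[0,0,0],[0,0,0],[0,0,0],[0,0,0],[0,0,0],[0,0,0],[0,0,0],[0,0,0],[0,0,0],[0,0,0]],"delta_pos":[[-0.014,-0.038,0],[-0.014,-0.038,0],[-0.027,-0.075,0],[-0.067,-0.188,0],[-0.067,-0.188,0],[-0.067,-0.188,0],[0,0,0.3],[0,0,0.6],[0,0,0.8],[0,0,0.8]],"hand":[-1,-1,-1,-1,-1,-1,-1,-1,-1,-1]}'
python3 -m jog '{"turn":[[0,0,0],[0,0,0],[0,0,0],[0,0,0],[0,0,0],[0,0,0],[0,0,0],[0,0,0],[0,0,0],[0,0,0]],"delta_pos":[[0,0,0.8],[0,0,0.8],[-0.2,-0.5,0],[-0.2,-0.5,0],[-0.2,-0.5,0],[-0.2,-0.5,0],[0,0,0],[0,0,0],[0,0,0],[0,0,0]],"hand":[-1,-1,-1,-1,-1,-1,-1,-1,-1,-1]}'
python3 look.py 9; python3 meas.py 9
```

```text
time: 18.0
ee_pos: [0.51, -0.0615, 0.1612]
tcp_rot: [180.0, -0.0, 70.2]
wrist_force: [1.4, 1.3, 0.6]
opening: -0.0
time: 19.0
ee_pos: [0.4706, -0.1608, 0.239]
tcp_rot: [180.0, -0.0, 70.2]
wrist_force: [-0.0, -0.2, -0.2]
opening: 0.0001
[ 0.47063219 -0.16083901  0.23901664] dock x -0.2140 y 0.0035 F along -0.2 [-0.  -0.2 -0.2] 19.0
scene 763 a [-0.0599 -0.0575  0.0215  0.1051  0.1078] b [-0.0282  0.0003  0.0321] z 0.0763 slope 0.005 zslope 0.004
 contact top 19 0.11643651424370365 0.1279105649836894
top 810 a [-0.063  -0.0599  0.0215  0.1023  0.105 ] b [-0.0286  0.0011  0.0311] z 0.0764 slope 0.002 zslope -0.002
 contact top 39 0.10855551136881893 0.12766967379741334
```

View pics/m9.png

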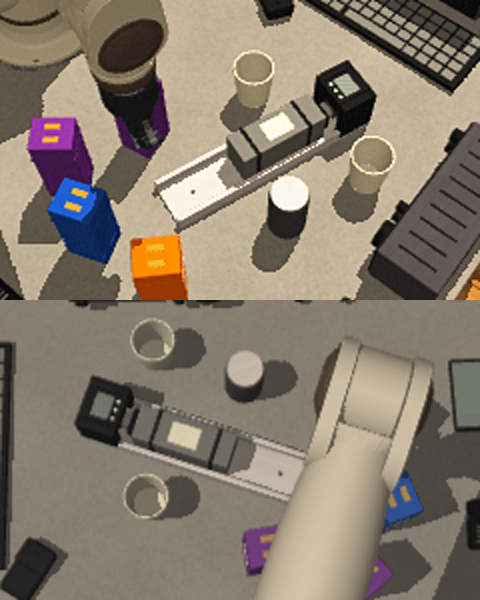

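The pack lies flat in the channel against the contact. The tool is clear of it and the cups and can look unmoved.

```bash
python3 -c "
from workcell import ticket
print(ticket.job_done())"
```

```text
the job is handed in; nothing more can be done
None
```

I toppled the battery pack along the channel, slid it onto the sliding contact and pressed it home. Then I backed the arm off and handed the job in at about 19 s of the 54 s allowed; no verdict was reported.

- **Topple:** I pushed near the top with the closed fingers at about 1 N. It landed with its terminals towards the housing and its front at about x = +56 mm in the dock. The contact face measured about +97 mm, still unpushed.
- **Slide and press:** Sliding took about 3 N, and 8–10 N once the pack met the contact. I felt the end stop when the tool stopped moving while the force kept climbing. I held 21.4 N at the wrist for about 0.7 s, so about 19 N on the contact after subtracting sliding friction. No reading taken exceeded that.
- **Last checks:** After release the pack lies level within 0.3 degrees, with its front at about +105 to +108 mm and its middle about 1 mm off the centre line. The contact appears to be back about 10 mm. The wrist force reads about 0, and in the last scene and top views the cups, can, mouse and decoys look where they started. The phone and hand microphone were out of frame, and the keyboard nearly so.

The two cameras disagreed by 2 to 3 mm on where the pack's front end is. The contact's travel was inferred from the pack's position and the stop I felt, not measured directly.

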